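Lock the medicine drawer with its rod

TASK

Push the open drawer of the small wooden medicine cabinet fully home until it seats behind its catch. Then take the locking rod out of its dark wooden block and thread it straight down through the upper steel eye and on through the lower one, until its tip stands out clearly below the lower eye but is still clear of the worktop. Nothing but you keeps the rod from dropping through, so finish while still holding it there, upright and still, and leave the spice jar, the tin and the glass standing where they are.

Things in the scene. Friction and masses are not known exactly. Their poses are not given: they have to be found in the camera images.
- cabinet: Fixed oak cabinet with one drawer on the worktop, 150 deep (x) x 200 wide (y) x 77 mm high. Origin: centre of its underside; its x axis points from its front to its back (away from the robot), z up. A steel strap 34 wide and 12 mm thick lies on its top (z 77 to 89 mm) and juts out 57 mm beyond the cabinet's front face; its end carries the upper eye. Position and yaw vary.
- upper_eye (a point): Centre of the top mouth of the upper eye: a vertical through hole of 16 mm diameter in the 12 mm thick strap, 89 mm above the worktop, at x = -111 mm, y = 0 in the cabinet's frame. 21 mm of steel from the hole's centre to the strap's front end, 17 mm to each side. z points up.
- drawer (a joint): How far the drawer is open, in m: 0 is fully home (a hard stop), it starts 0.03 to 0.06 open. It slides along the cabinet's x axis; pushing it along the cabinet's +x closes it. It weighs 0.3 kg and runs with about 1.5 N of friction; from about 10 mm to 5 mm before home a sprung ball catch resists with about 4 N more, then draws it in and holds it with about 5 N.
- drawer_front (a point): Middle of the drawer's oak front face, 42 mm above the worktop; the face is 200 wide, from 6 to 70 mm above the worktop, looks along the cabinet's -x and is at x = -90 mm in its frame when home. The steel tongue with the lower eye sticks 42 mm out of its middle (34 wide, 30 to 42 mm above the worktop): push on the oak near its left or right end, clear of the strap.
- lower_eye (a point): Centre of the top mouth of the lower eye: a vertical through hole of 16 mm diameter in the drawer's 12 mm thick tongue, 42 mm above the worktop (underside 30 mm above it). It moves with the drawer; only with the drawer home is it straight below the upper eye, 47 mm from mouth to mouth. z points up.
- rod: Loose plain steel rod, 12 mm diameter, 150 mm long, about 0.09 kg, no head or shoulder, its upper 60 mm red with four black rings, its lower 10 mm tapering to a flat 6 mm tip. Origin: centre of the tip's end face; z runs up along the rod to its top. It starts upright in its block, tip 8 mm above the worktop, top 158 mm above it.
- rod_tip (a point): Centre of the rod's lower end face (same as the rod's origin).
- rod_top (a point): Centre of the rod's upper end face, 150 mm above the tip.
- block: Fixed dark wooden block, 56 x 56 x 40 mm, with one vertical hole 13 mm wide and 32 mm deep in the middle of its top, in which the rod stands. Origin: centre of its underside. It stands to the right or to the left of the cabinet.
- spice_jar: Bystander: spice jar with dark lid, 41 mm diameter, 105 mm high, origin at its underside; it stands on the side of the cabinet where the block is not.
- tin: Bystander: tin can, 76 mm diameter, 58 mm high, origin at its underside.
- glass: Bystander: drinking glass, 81 mm diameter, 91 mm high, origin at its underside.

How it is judged:
By the outcome, as a careful person would: the job done as asked, in the order asked, and still so for the second after the job is handed in, while the arm keeps its last pose, push and grip.
It also fails if it takes over 58 s, if anything falls off the work surface, if the arm or the gripper's body presses on something with over 40 N, if the wrist force passes 120 N, or if a joint passes its speed limit or range.

ROBOT

A 6-joint arm with a two-finger parallel gripper is mounted at the origin on a cart in front of the work surface, level with it; the furniture and walls round the work are solid. World frame = base frame: x ahead of the robot, y to its left, z up, the work surface at z = 0. Lengths are in m, angles in rad, forces in N, time in s.
With the tool pointing down it reaches from about 0.25 to 0.725 m from the base axis. Payload 4 kg.
Tool frame: the origin (TCP) lies midway between the tips of the shut fingers; the grasp point (between the pads) lies 19 mm behind it; z points along the fingers, y is the line along which they close (so a half turn about z gives the same grasp; the last joint's range is limited). The gripper opens to 85 mm and grips with 20 to 120 N. Pads are 22 mm wide; open, the fingers measure 114 mm over their backs; the gripper's body (76 mm by 85 mm) begins 54 mm behind the grasp point. The pads swing forward as they close: fully open they stand 13 mm farther back than shut.
Start: joints at [-1.316, 0.241, 0.005, 1.335, 0, 1.571], TCP at [0.126, -0.484, 0.231] pointing down, gripper open.
Joint ranges: [-2.72, 2.72], [-1.05, 1.87], [-1.09, 1.28], [-1.99, 2.15], [-1.42, 1.44], [-3.14, 3.14]. Speed limits (rad/s): [2.79, 2.79, 3.14, 3.14, 3.14, 3.14].

INTERFACE

Orientations are given as a unit quaternion [x, y, z, w].
In Python, from workcell import get_obs, camera, job_done, silhouettes gives the robot as it stands. The module is installed in compiled form; this text tells all that it offers.
- The arm moves only by the tool drive_tool, never from a script. Its argument "increments" is a list of rows, each a list of 3 entries, a list of its own where there are three numbers: the shift along the world's x, y, z in mm, then the turn, a rotation vector about the world's x, y, z in degrees, then the opening, from 0 (shut) to 1 (fully open). A call has 1 to 8 rows; each row shifts and turns the commanded pose from where the row before left it; what a row does not reach is not made up. A row lasts 1/12 s, in which the tool goes at most 41.7 mm and 7.16 degrees, less where a joint would pass 70% of its speed; a pose out of reach is approached as far as the arm can. A call is refused whole if a number of a shift passes 41.7 or a number of a turn 7.16, either way. A call with a gripper value outside its range is refused whole. The fingers move at their own pace and stop on an object; the grip force is fixed at half the most. Time passes only in rows, so rows that do not move let the fingers close. It gives the time, the measured TCP pose, the force, the opening and the grip force at its end, in the units of the state.
- get_obs(): the state, without advancing time (a new reading comes with each control period).
- camera(name): name is "scene" or "top" or "wrist"; returns a dict with "image" (420x560x3 uint8, red, green, blue), "K" (3x3 intrinsics, pixels), "view" (4x4, takes a point from world to camera coordinates). Camera axes: x right, y down, z forward; pixel columns grow to the right and rows downward; lengths in m; the calibration is good to about 2 mm. A picture is of the moment at which its call begins. There is no depth.
- job_done(): hands the job in; it is judged then, once.
Trained networks look in a picture, given as the dict that the camera call returned (one of the last four; its "shot" number tells which), for a name from the list of things; names that differ only in an ending like _2 or _b are one class to them, and where a whole thing is asked for, a point or a joint stands for the part that bears it (a point fixed in the world has none). Each returns a list of dicts, best first, with "conf" (0 to 1); they miss things now and then, are a little off and sometimes report something else, mostly with a low value. They report only what shows in the picture. A call takes as long as a camera call.
- silhouettes(query, picture): "region" (420x560 bool, what is visible of it) and "bbox" ([left, top, right, bottom] in pixels, round what is visible of it).
The state is a dict: "clock": time; "joint_pos": joint angles; "joint_vel": joint speeds; "tau": joint torques, N m; "eef_pos": TCP position; "tool_rot": TCP orientation; "ft_force": force on the tool from outside, world axes, zero at the start; "ft_torque": the same for the moment, N m; "grip_width": finger opening in m; "grasp_force": force on a finger pad.
Only numpy, scipy, OpenCV 4.12 (cv2) and the standard library are available. Lean on these libraries where they do the work, as an engineer would, in place of code of your own. Each camera call takes 0.05 s, during which the arm holds its last target. There are 200 camera calls.

## Working session

There is one attempt and no reset: what is moved stays moved. The work goes in short steps, Python scripts to look and compute and a tool call to move; the robot and the scene stay as the last step left them, time stands still between calls to the robot, and variables do not carry over. Pictures are saved under pics/ and viewed, at most 10 in all, crops included, and the job is handed in when it is done.

Besides the shell and the picture viewer there is one more tool, called after "Emit:" in YAML: its name, and indented under it one key for each argument. drive_tool: Moves the arm, as the interface text tells. Its arguments: {"type":"object","properties":{"increments":{"type":"array"}},"required":["increments"]}

```bash
mkdir -p pics
cat > h.py <<'E'
import numpy as np, cv2
from workcell import *
def save(p,n): cv2.imwrite('pics/'+n+'.png',p['image'][:,:,::-1])
def ray(p,uv):
    V=np.array(p['view']);R=V[:3,:3];c=-R.T@V[:3,3]
    d=R.T@np.linalg.inv(p['K'])@np.array([uv[0],uv[1],1.]);return c,d/np.linalg.norm(d)
def atz(p,uv,z):
    c,d=ray(p,uv);return c+d*(z-c[2])/d[2]
def tri(*pu):
    A=np.zeros((3,3));b=np.zeros(3);L=[]
    for p,uv in pu:
        c,d=ray(p,uv);M=np.eye(3)-np.outer(d,d);A+=M;b+=M@c;L.append((c,d,M))
    x=np.linalg.solve(A,b);return x,[np.linalg.norm(M@(x-c)) for c,d,M in L]
def proj(p,X):
    V=np.array(p['view']);q=p['K']@(V[:3,:3]@np.array(X)+V[:3,3]);return q[:2]/q[2]
E
python3 - <<'E'
from h import *
np.set_printoptions(precision=4,suppress=True)
o=get_obs();print(o['clock'],o['eef_pos'],o['tool_rot'],o['grip_width'])
ps={}
for n in ['scene','top']:
    p=camera(n);save(p,n+'0');ps[n]=p
    V=np.array(p['view']);print(n,-V[:3,:3].T@V[:3,3],p['K'][0][0])
    for q in ['cabinet','drawer','rod','block','spice_jar','tin','glass','lower_eye']:
        for s in silhouettes(q,p)[:2]: 
            ys,xs=np.nonzero(s['region']);print(n,q,round(s['conf'],2),s['bbox'],len(xs),xs.mean().round(1),ys.mean().round(1))
a=cv2.imread('pics/scene0.png');b=cv2.imread('pics/top0.png')
cv2.imwrite('pics/both.png',np.vstack([a,b])[:, :] if 0 else cv2.resize(np.hstack([a,b]),(800,300)))
E
```

```text
0.0 [ 0.1259 -0.4832  0.2304] [ 0.9919  0.127  -0.0001 -0.001 ] 0.08516790937010041
scene [-0.0694 -0.1848  0.9816] 532.6001591322009
scene rod 0.69 [151.6, 188.9, 164.1, 224.6] 211 157.7 206.6
scene block 0.78 [144.4, 215.9, 180.6, 246.9] 828 163.9 230.3
scene spice_jar 0.28 [182.2, 150.2, 204.7, 193.0] 452 194.1 167.3
scene tin 0.56 [365.1, 241.8, 404.0, 273.7] 726 384.0 254.4
scene glass 0.75 [185.1, 151.8, 207.2, 193.2] 536 194.4 168.3
top [0.3614 0.1317 1.035 ] 442.01065708568643
top cabinet 0.91 [219.4, 152.3, 311.3, 273.6] 8993 265.5 204.6
top drawer 0.74 [219.9, 219.9, 308.1, 272.9] 2477 264.6 240.8
top drawer 0.71 [154.5, 238.8, 172.2, 249.7] 116 162.6 243.9
top rod 0.7 [216.5, 153.1, 312.3, 272.0] 8932 265.7 204.6
top rod 0.65 [152.3, 241.3, 173.8, 246.7] 88 162.5 244.0
top block 0.69 [154.7, 235.7, 185.7, 260.9] 655 172.1 247.9
top spice_jar 0.7 [361.2, 234.6, 390.2, 257.2] 486 377.6 243.9
top spice_jar 0.35 [216.8, 220.6, 311.9, 272.8] 2667 264.2 241.1
top tin 0.57 [354.8, 163.6, 393.3, 203.1] 1042 371.7 184.4
top glass 0.86 [150.0, 155.8, 193.2, 195.6] 1221 171.8 176.4
top lower_eye 0.63 [218.5, 220.8, 311.8, 273.5] 2552 264.1 240.8
```

View pics/scene0.png

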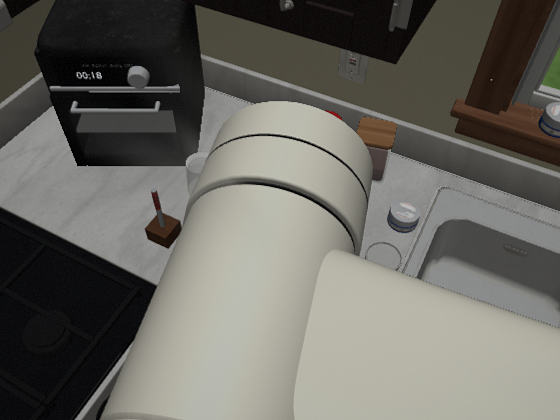

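View pics/top0.png

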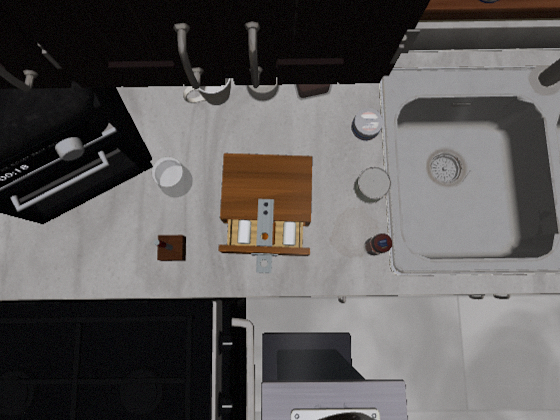

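The scene view is half hidden by the arm: block with the rod at about (160,230), rod top at (155,190). The top view shows the cabinet at (265,205), upper eye near (265,237), tongue (264,264), block (171,248), spice jar (379,243), and the two round bystanders at (372,184) and (171,176). Next, an enlarged crop for edge measurements.

Run:
```python
from h import *
np.set_printoptions(precision=4,suppress=True)
p=camera('top');im=p['image']
c=im[145:280,145:320][:,:,::-1];cv2.imwrite('pics/crop.png',cv2.resize(c,None,fx=4.5,fy=4.4,interpolation=cv2.INTER_CUBIC))
s=silhouettes('cabinet',p)[0];
for n,uv,z in [('topBL',(222.5,153.5),.077),('topBR',(312.5,155.5),.077),('FL',(220.5,218.5),.077),('FR',(310,221),.077),('uppereye',(265,237),.089),('lowereye',(264,264),.042),('block',(171,248),.04),('jar',(379,243),.105),('tin?',(374,184),.058),('glass?',(171,176),.09)]:
    print(n,atz(p,uv,z))
P=camera('scene')
for s in silhouettes('rod',P)[:1]:
    print(s['bbox'])
    ys,xs=np.nonzero(s['region']);print([(y,xs[ys==y].min(),xs[ys==y].max()) for y in sorted(set(ys))[::4]])
for s in silhouettes('rod',p): 
    if s['region'].sum()<500:
        ys,xs=np.nonzero(s['region']);print([(x,ys[xs==x].min(),ys[xs==x].max()) for x in sorted(set(xs))[::2]])
P2=p
for bs,Q in (('s',P),('t',p)):
    s=silhouettes('block',Q)[0];r=s['region'].astype(np.uint8);cs=max(cv2.findContours(r,0,1)[0],key=cv2.contourArea);print(bs,cv2.approxPolyDP(cs,2.5,True).reshape(-1,2).tolist())
print(np.array(p['view']))
```

```text
topBL [0.6556 0.2412 0.077 ]
topBR [0.6481 0.0387 0.077 ]
FL [0.5076 0.2445 0.077 ]
FR [0.4995 0.0486 0.077 ]
uppereye [0.4644 0.1471 0.089 ]
lowereye [0.4091 0.1507 0.042 ]
block [0.4475 0.36   0.04  ]
jar [ 0.447  -0.0925  0.105 ]
tin? [ 0.5849 -0.1001  0.058 ]
glass? [0.6017 0.353  0.09  ]
[153.2, 190.1, 165.5, 224.9]
[(np.int64(188), np.int64(153), np.int64(154)), (np.int64(192), np.int64(152), np.int64(157)), (np.int64(196), np.int64(153), np.int64(157)), (np.int64(200), np.int64(154), np.int64(158)), (np.int64(204), np.int64(155), np.int64(159)), (np.int64(208), np.int64(156), np.int64(160)), (np.int64(212), np.int64(157), np.int64(161)), (np.int64(216), np.int64(158), np.int64(162)), (np.int64(220), np.int64(159), np.int64(164)), (np.int64(224), np.int64(160), np.int64(164))]
s [[164, 213], [163, 226], [155, 216], [145, 231], [149, 239], [169, 246], [179, 232], [180, 222]]
t [[159, 236], [174, 246], [172, 250], [158, 247], [159, 259], [184, 258], [184, 236]]
[[-0.0116 -0.9999 -0.0091  0.1453]
 [-0.9836  0.013  -0.1797  0.5398]
 [ 0.1798  0.0069 -0.9837  0.9522]
 [ 0.      0.      0.      1.    ]]
```

View pics/crop.png

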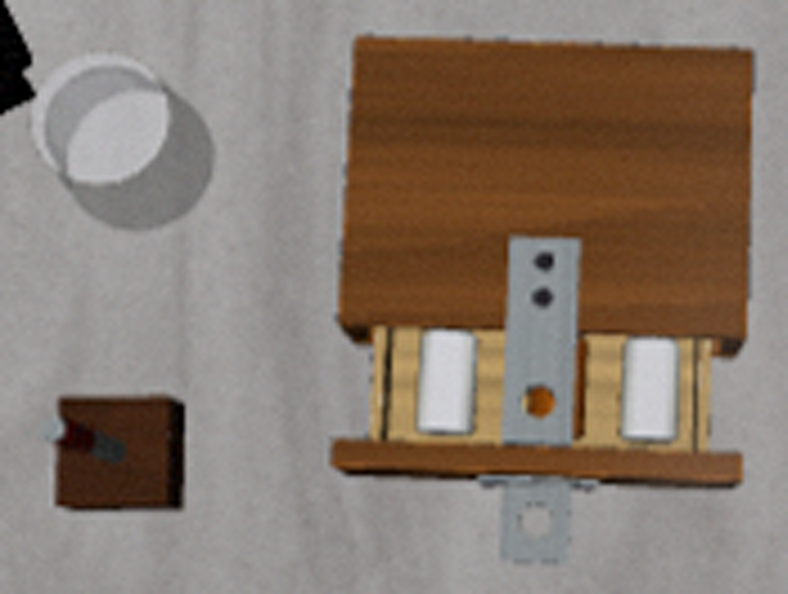

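The crop shows the yaw (strap tilted slightly), the upper eye at crop (540,401), lower eye at (535,520), and the rod foot at about (115,452) in the block's middle. Now pose calculations.

Run:
```python
from h import *
np.set_printoptions(precision=4,suppress=True)
p=camera('top')
f=lambda x,y:((x+.5)/4.5-.5+145,(y+.5)/4.4-.5+145)
C={k:atz(p,f(*v),z)for k,v,z in [('BL',(357,38),.077),('BR',(752,50),.077),('FR',(748,338),.077),('FL',(342,318),.077),('U',(540,401),.089),('L',(535,520),.042),('s1',(510,238),.089),('s2',(580,238),.089),('s3',(503,441),.089),('s4',(572,445),.089),('dL',(333,440),.07),('dR',(742,455),.07),('rodfoot',(112,452),.04),('rodtop',(50,430),.158),('b1',(57,398),.04),('b2',(168,398),.04),('b3',(165,507),.04),('b4',(57,507),.04)]}
for k,v in C.items():print(k,v)
def yaw(a,b):d=C[b]-C[a];return np.degrees(np.arctan2(d[1],d[0]))
print(yaw('FL','BL'),yaw('FR','BR'),yaw('BR','BL')-90,yaw('s3','s1'),yaw('s4','s2'),yaw('L','U'),yaw('dR','dL')-90)
print(np.linalg.norm(C['BL']-C['BR']),np.linalg.norm(C['BL']-C['FL']))
print((C['b1']+C['b2']+C['b3']+C['b4'])/4,(C['BL']+C['BR']+C['FL']+C['FR'])/4)
```

```text
BL [0.6562 0.2379 0.077 ]
BR [0.647  0.0405 0.077 ]
FR [0.4986 0.0468 0.077 ]
FL [0.5112 0.2443 0.077 ]
U [0.4671 0.1479 0.089 ]
L [0.4118 0.1518 0.042 ]
s1 [0.5484 0.1617 0.089 ]
s2 [0.5479 0.1277 0.089 ]
s3 [0.4478 0.1657 0.089 ]
s4 [0.4454 0.1329 0.089 ]
dL [0.451 0.249 0.07 ]
dR [0.4411 0.0507 0.07  ]
rodfoot [0.449  0.3634 0.04  ]
rodtop [0.4489 0.3637 0.158 ]
b1 [0.4771 0.3919 0.04  ]
b2 [0.4764 0.336  0.04  ]
b3 [0.4207 0.3361 0.04  ]
b4 [0.4213 0.3901 0.04  ]
-2.5107746217961027 -2.4130568078270813 -2.6688547068410458 -2.3077500952810013 -2.8978952597277834 -4.021238480407136 -2.855237724943791
0.1976511442928485 0.14513323243690582
[0.4489 0.3635 0.04  ] [0.5782 0.1424 0.077 ]
```

Emit:
drive_tool:
  increments:
    - [[10,24,0],[0,0,7.1],0]
    - [[10,24,0],[0,0,7.1],0]
    - [[10,24,0],[0,0,7.1],0]
    - [[10,24,0],[0,0,7.1],0]
    - [[10,24,0],[0,0,7.1],0]
    - [[10,24,0],[0,0,7.1],0]
    - [[10,24,0],[0,0,7.1],0]
    - [[10,24,0],[0,0,7.1],0]

```text
clock: 1.97
eef_pos: [0.2063, -0.2907, 0.2314]
tool_rot: [0.81, 0.586, 0.0, 0.0]
ft_force: [0.0, -0.4, 0.1]
grip_width: 0.0002
grasp_force: 0.0
```

Emit:
drive_tool:
  increments:
    - [[10,25,0],[0,0,7.1],0]
    - [[10,25,0],[0,0,7.1],0]
    - [[10,25,0],[0,0,7.1],0]
    - [[10,25,0],[0,0,7.1],0]
    - [[10,25,0],[0,0,7.1],0]
    - [[10,25,0],[0,0,7.1],0]
    - [[10,25,0],[0,0,7.1],0]
    - [[10,25,0],[0,0,7.1],0]

```text
clock: 2.63
eef_pos: [0.2863, -0.0906, 0.2316]
tool_rot: [0.434, 0.901, 0.0, 0.001]
ft_force: [1.0, -0.5, 0.0]
grip_width: 0.0002
grasp_force: 0.0
```

Emit:
drive_tool:
  increments:
    - [[10,25,0],[0,0,7.1],0]
    - [[10,25,0],[0,0,7.1],0]
    - [[10,25,0],[0,0,7.1],0]
    - [[10,25,0],[0,0,7.1],0]
    - [[10,25,0],[0,0,7.1],0]
    - [[10,25,0],[0,0,7.1],0]
    - [[10,21,0],[0,0,7.1],0]
    - [[0,0,0],[0,0,0],0]

```text
clock: 3.3
eef_pos: [0.3578, 0.0822, 0.2314]
tool_rot: [0.014, 1.0, 0.001, 0.001]
ft_force: [0.5, 0.7, 0.0]
grip_width: 0.0001
grasp_force: 0.0
```

Run:
```python
from h import *
np.set_printoptions(precision=4,suppress=True)
o=get_obs();print(o['clock'],o['joint_pos'],o['eef_pos'],o['tool_rot'],o['grip_width'],o['ft_force'])
p=camera('wrist');s=camera('scene');save(p,'w1');save(s,'s1')
cv2.imwrite('pics/ws1.png',cv2.resize(np.hstack([p['image'],s['image']])[:,:,::-1],(800,300)))
```

```text
3.3 [ 0.2247 -0.0261 -0.2983  1.2966  0.0012  0.2534] [0.3578 0.0822 0.2314] [0.0143 0.9999 0.0008 0.0008] 6.81746810132419e-05 [0.4944 0.6589 0.0121]
```

View pics/ws1.png

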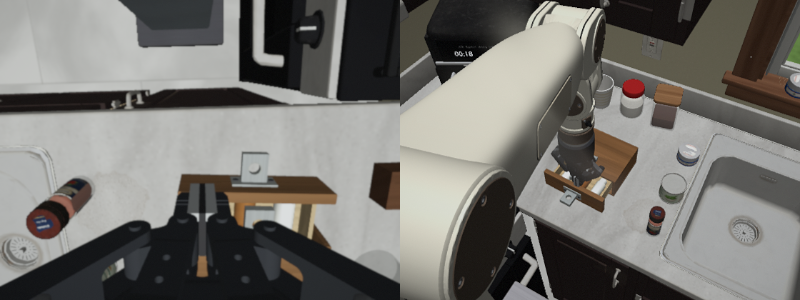

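The wrist view (looking back) shows the drawer face, tongue and jar clear of the shut fingers; the scene view confirms the fingers are in front of the drawer's right part. Descend and push.

Emit:
drive_tool:
  increments:
    - [[0,-2,-23],[0,0,0],0]
    - [[0,-2,-23],[0,0,0],0]
    - [[0,-2,-23],[0,0,0],0]
    - [[0,-2,-23],[0,0,0],0]
    - [[0,-2,-23],[0,0,0],0]
    - [[0,-2,-23],[0,0,0],0]
    - [[0,-2,-23],[0,0,0],0]
    - [[0,0,-22],[0,0,0],0]

```text
clock: 4.07
eef_pos: [0.3554, 0.0637, 0.0475]
tool_rot: [0.02, 1.0, -0.0, 0.0]
ft_force: [-0.1, -0.5, -0.6]
grip_width: 0.0004
grasp_force: 0.0
```

Emit:
drive_tool:
  increments:
    - [[10,0,0],[0,0,0],0]
    - [[10,0,0],[0,0,0],0]
    - [[10,0,0],[0,0,0],0]
    - [[10,0,0],[0,0,0],0]
    - [[8,-1,0],[0,0,0],0]
    - [[8,0,0],[0,0,0],0]
    - [[8,-1,0],[0,0,0],0]
    - [[0,0,0],[0,0,0],0]

```text
clock: 4.73
eef_pos: [0.4222, 0.0632, 0.0488]
tool_rot: [0.018, 1.0, 0.0, 0.001]
ft_force: [-0.5, -0.7, -0.3]
grip_width: 0.0003
grasp_force: 0.0
```

Emit:
drive_tool:
  increments:
    - [[5,0,0],[0,0,0],0]
    - [[5,0,0],[0,0,0],0]
    - [[5,0,0],[0,0,0],0]
    - [[5,-1,0],[0,0,0],0]
    - [[5,0,0],[0,0,0],0]
    - [[5,0,0],[0,0,0],0]
    - [[4,0,0],[0,0,0],0]
    - [[0,0,0],[0,0,0],0]

```text
clock: 5.4
eef_pos: [0.4554, 0.0621, 0.0484]
tool_rot: [0.018, 1.0, 0.0, 0.001]
ft_force: [-0.4, 0.0, 0.5]
grip_width: 0.0004
grasp_force: 0.0
```

Emit:
drive_tool:
  increments:
    - [[3,0,0],[0,0,0],0]
    - [[3,0,0],[0,0,0],0]
    - [[3,0,0],[0,0,0],0]
    - [[2,0,0],[0,0,0],0]
    - [[2,0,0],[0,0,0],0]
    - [[2,0,0],[0,0,0],0]
    - [[0,0,0],[0,0,0],0]

```text
clock: 5.98
eef_pos: [0.4678, 0.0617, 0.048]
tool_rot: [0.018, 1.0, -0.0, -0.001]
ft_force: [-3.4, -2.4, 0.3]
grip_width: -0.0001
grasp_force: 1.4
```

Contact, catch region. Keep on gently.

Emit:
drive_tool:
  increments:
    - [[2,0,0],[0,0,0],0]
    - [[2,0,0],[0,0,0],0]
    - [[2,0,0],[0,0,0],0]
    - [[2,0,0],[0,0,0],0]
    - [[0,0,0],[0,0,0],0]
    - [[0,0,0],[0,0,0],0]

```text
clock: 6.48
eef_pos: [0.472, 0.0619, 0.0476]
tool_rot: [0.018, 1.0, -0.0, -0.005]
ft_force: [-14.2, -1.8, 9.6]
grip_width: 0.0002
grasp_force: 7.0
```

Run:
```python
from h import *
p=camera('top');im=p['image'][145:280,145:320][:,:,::-1];cv2.imwrite('pics/crop2.png',cv2.resize(im,None,fx=4.5,fy=4.4,interpolation=cv2.INTER_CUBIC))
```

```text
(no output)
```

View pics/crop2.png

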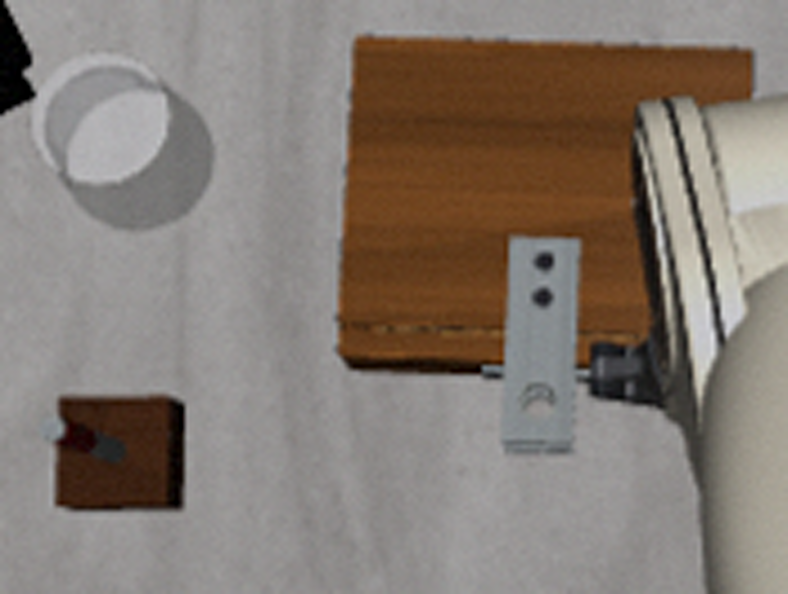

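The drawer looks closed (face flush behind the strap, lower eye visible below the upper one at crop (538,400)). One more nudge to confirm the hard stop.

Emit:
drive_tool:
  increments:
    - [[2,0,0],[0,0,0],0]
    - [[1,0,0],[0,0,0],0]
    - [[0,0,0],[0,0,0],0]

```text
clock: 6.78
eef_pos: [0.472, 0.0619, 0.0472]
tool_rot: [0.018, 1.0, -0.0, -0.008]
ft_force: [-19.9, -1.0, 13.7]
grip_width: -0.0001
grasp_force: 10.1
```

Emit:
drive_tool:
  increments:
    - [[-8,0,0],[0,0,0],0]
    - [[-15,0,0],[0,0,0],0]
    - [[-20,0,0],[0,0,0],0]
    - [[-20,0,0],[0,0,0],0]
    - [[-10,0,20],[0,0,0],0]
    - [[0,0,40],[0,0,0],0.5]
    - [[0,0,40],[0,0,0],1]
    - [[0,0,40],[0,0,0],1]

```text
clock: 7.45
eef_pos: [0.4081, 0.0626, 0.1906]
tool_rot: [0.018, 1.0, 0.001, 0.002]
ft_force: [1.5, -0.6, 0.3]
grip_width: 0.0356
grasp_force: 0.0
```

Emit:
drive_tool:
  increments:
    - [[0,10,25],[0,0,0],1]
    - [[5,30,25],[0,0,0],1]
    - [[5,35,10],[0,0,0],1]
    - [[5,35,0],[0,0,0],1]
    - [[5,35,0],[0,0,0],1]
    - [[5,35,0],[0,0,0],1]
    - [[5,30,0],[0,0,0],1]
    - [[0,0,0],[0,0,0],1]

```text
clock: 8.12
eef_pos: [0.439, 0.2784, 0.2484]
tool_rot: [0.016, 1.0, 0.003, 0.002]
ft_force: [-0.6, -0.5, 0.2]
grip_width: 0.0854
grasp_force: 0.0
```

Run:
```python
from h import *
np.set_printoptions(precision=4,suppress=True)
o=get_obs();print(o['clock'],o['eef_pos'],o['tool_rot'],o['grip_width'])
p=camera('wrist');save(p,'w2');s=camera('scene');t=camera('top')
for n,q in (('w',p),('s',s),('t',t)):
    print(n,proj(q,(.449,.3635,.158)),proj(q,(.449,.3635,.04)),'U',proj(q,(.4671,.1479,.089)))
    for k in ['rod','block']:
        for d in silhouettes(k,q)[:2]:print(k,d['conf'],d['bbox'],cv2.fitLine(np.argwhere(d['region'])[:,::-1].astype(np.float32),2,0,.01,.01).ravel() if k=='rod' else '')
cv2.imwrite('pics/ws2.png',cv2.resize(np.hstack([p['image'],s['image']])[:,:,::-1],(800,300)))
```

```text
8.1167 [0.439  0.2784 0.2484] [0.0155 0.9999 0.0026 0.0018] 0.08536211071688964
w [414.6844 223.7048] [372.2857 185.4318] U [130.4931 226.8573]
rod 0.77 [359.3, 182.0, 418.0, 233.7] [  0.7325   0.6808 391.1714 207.2194]
block 0.95 [335.5, 149.4, 400.2, 212.0] 
s [152.7397 189.2563] [161.7619 224.1177] U [249.6549 242.9727]
rod 0.6 [156.2, 205.9, 165.5, 224.9] [  0.2355   0.9719 159.9829 216.0598]
block 0.65 [146.2, 214.9, 178.9, 249.4] 
t [155.8198 242.2999] [169.4539 247.3492] U [264.6293 235.7337]
rod 0.15 [218.6, 217.1, 314.4, 248.6] [  0.9988   0.0491 264.2815 225.5428]
```

View pics/ws2.png

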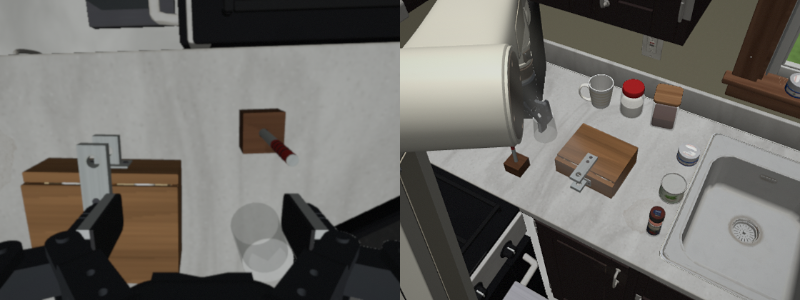

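The wrist view shows the rod top at about (409,221), its foot (368,184), the strap with the upper eye at (130,226), and the drawer looks flush. Zooming in for precise triangulation.

Run:
```python
from h import *
p=camera('wrist');s=camera('scene')
z=lambda q,u,v:cv2.resize(q['image'][v:v+74,u:u+100],(400,296),interpolation=cv2.INTER_CUBIC)
a=np.hstack([z(p,335,165),z(p,90,180)]);b=np.hstack([z(s,130,180),z(s,210,210)])
cv2.imwrite('pics/z3.png',np.vstack([a,b])[:,:,::-1])
```

```text
(no output)
```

View pics/z3.png

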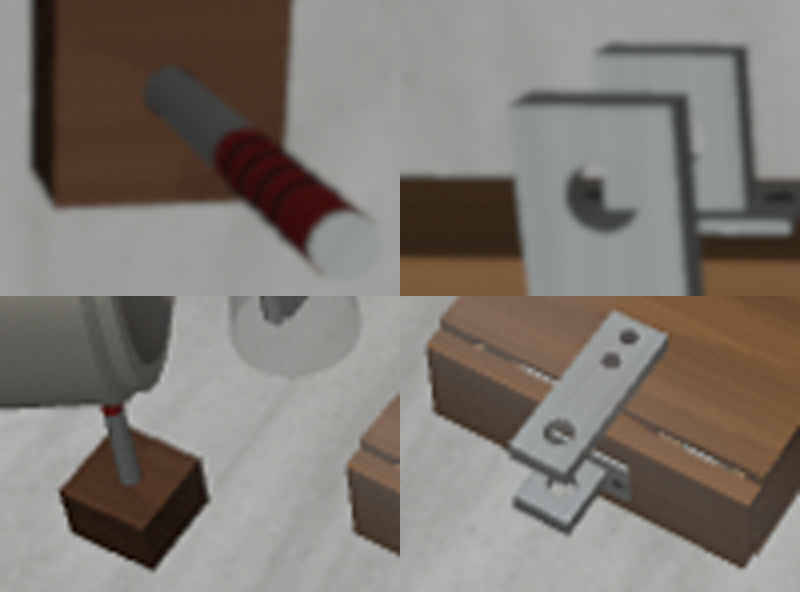

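Run:
```python
from h import *
np.set_printoptions(precision=4,suppress=True)
print(get_obs()['eef_pos'],get_obs()['tool_rot'],get_obs()['clock'])
p=camera('wrist');s=camera('scene');t=camera('top')
print('K',p['K'][0][0],proj(p,(.449,.3635,.158)),proj(p,(.449,.3635,.04)),proj(p,(.4671,.1479,.089)))
f=lambda x,y:((x+.5)/4.5-.5+145,(y+.5)/4.4-.5+145)
print('rodtop',tri((p,(420.1,225.6)),(t,f(52,430))))
print('rodfoot',tri((p,(376.6,187.1)),(t,f(112,452)),(s,(162.1,225.4))))
print('U',tri((p,(139.9,228.9)),(t,f(540,401)),(s,(249.4,243.6))),'ts',tri((t,f(540,401)),(s,(249.4,243.6))))
for q,uv in ((p,(139.9,228.9)),(s,(249.4,243.6))):print(atz(q,uv,.089))
for uv,z in (((420.1,225.6),.158),((376.6,187.1),.04)):print(atz(p,uv,z))
print(atz(s,(162.1,225.4),.04),'L',atz(s,(250.4,255.6),.042))
```

```text
[0.4372 0.2715 0.2486] [0.0189 0.9998 0.0002 0.0002] 8.6667
K 374.2473631183348 [425.8984 225.6327] [380.5362 187.1323] [140.4472 229.8207]
rodtop (array([0.4499, 0.3627, 0.1536]), [np.float64(0.001369204613783354), np.float64(0.0013692046137834004)])
rodfoot (array([0.4495, 0.363 , 0.0353]), [np.float64(0.002066218964527929), np.float64(0.0014993036865195196), np.float64(0.0006933638572632434)])
U (array([0.4666, 0.1477, 0.0883]), [np.float64(0.00046245290727604365), np.float64(0.0006313226628639491), np.float64(0.000574132416468219)]) ts (array([0.4671, 0.1482, 0.0866]), [np.float64(0.0003216138433507099), np.float64(0.0003216138433505747)])
[0.4663 0.1476 0.089 ]
[0.4655 0.1476 0.089 ]
[0.4488 0.3597 0.158 ]
[0.4488 0.3597 0.04  ]
[0.4464 0.3608 0.04  ] L [0.4677 0.148  0.042 ]
```

Consistent: rod at about (0.449, 0.361), upper eye (0.4665, 0.1477), triangulated heights 0.154/0.035/0.088 against 0.158/0.040/0.089. Move over the rod, then check before descending.

Emit:
drive_tool:
  increments:
    - [[4,30,0],[0,0,0],1]
    - [[4,30,0],[0,0,0],1]
    - [[3,30,0],[0,0,0],1]
    - [[0,0,0],[0,0,0],1]
    - [[0,0,0],[0,0,0],1]
    - [[0,0,0],[0,0,0],1]

```text
clock: 9.32
eef_pos: [0.4478, 0.3617, 0.2479]
tool_rot: [0.018, 1.0, -0.001, -0.0]
ft_force: [-0.5, -0.6, 0.8]
grip_width: 0.0857
grasp_force: 0.0
```

Run:
```python
from h import *
np.set_printoptions(precision=4,suppress=True)
print(get_obs()['eef_pos'],get_obs()['clock'])
p=camera('wrist')
print(proj(p,(.449,.361,.158)),proj(p,(.449,.361,.04)))
for d in silhouettes('rod',p)[:2]:
    m=d['region'];ys,xs=np.nonzero(m);print(d['conf'],d['bbox'],[(y,(xs[ys==y].min()+xs[ys==y].max())/2,np.ptp(xs[ys==y])) for y in sorted(set(ys.tolist()))[::6]])
```

```text
[0.4478 0.3617 0.2479] 9.3167
[283.907  215.9379] [283.678  180.3916]
0.72 [0.4, 183.8, 175.0, 253.0] [(183, np.float64(74.0), np.int64(2)), (189, np.float64(63.0), np.int64(42)), (195, np.float64(69.0), np.int64(30)), (201, np.float64(71.0), np.int64(28)), (207, np.float64(71.5), np.int64(29)), (213, np.float64(72.5), np.int64(29)), (219, np.float64(88.0), np.int64(176)), (225, np.float64(88.5), np.int64(177)), (231, np.float64(88.0), np.int64(176)), (237, np.float64(85.5), np.int64(171)), (243, np.float64(83.5), np.int64(167)), (249, np.float64(80.5), np.int64(161))]
0.56 [271.9, 174.5, 291.0, 225.2] [(175, np.float64(283.0), np.int64(6)), (181, np.float64(283.0), np.int64(12)), (187, np.float64(283.0), np.int64(12)), (193, np.float64(282.5), np.int64(13)), (199, np.float64(282.5), np.int64(15)), (205, np.float64(282.5), np.int64(15)), (211, np.float64(282.5), np.int64(17)), (217, np.float64(283.0), np.int64(16)), (223, np.float64(282.5), np.int64(9))]
```

The rod is centred between the fingers (column 283 vs 284 predicted). Descend.

Emit:
drive_tool:
  increments:
    - [[0,0,-24],[0,0,0],1]
    - [[0,0,-24],[0,0,0],1]
    - [[0,0,-24],[0,0,0],1]
    - [[0,0,-24],[0,0,0],1]
    - [[0,0,-24],[0,0,0],1]
    - [[0,0,-20],[0,0,0],1]
    - [[0,0,-4],[0,0,0],1]
    - [[0,0,0],[0,0,0],1]

```text
clock: 10.08
eef_pos: [0.4471, 0.3604, 0.1032]
tool_rot: [0.019, 1.0, -0.001, -0.001]
ft_force: [-0.2, -0.5, -0.0]
grip_width: 0.0854
grasp_force: 0.0
```

Emit:
drive_tool:
  increments:
    - [[0,0,0],[0,0,0],0.3]
    - [[0,0,0],[0,0,0],0.2]
    - [[0,0,0],[0,0,0],0]
    - [[0,0,0],[0,0,0],0]
    - [[0,0,0],[0,0,0],0]
    - [[0,0,0],[0,0,0],0]
    - [[0,0,0],[0,0,0],0]
    - [[0,0,0],[0,0,0],0]

```text
clock: 10.75
eef_pos: [0.4483, 0.3623, 0.1049]
tool_rot: [0.018, 1.0, 0.0, 0.0]
ft_force: [-0.2, -0.2, 3.1]
grip_width: 0.0101
grasp_force: 58.4
```

Emit:
drive_tool:
  increments:
    - [[0,0,6],[0,0,0],0]
    - [[0,0,12],[0,0,0],0]
    - [[0,0,20],[0,0,0],0]
    - [[0,0,20],[0,0,0],0]
    - [[0,0,20],[0,0,0],0]
    - [[0,0,20],[0,0,0],0]
    - [[0,0,17],[0,0,0],0]
    - [[0,0,5],[0,0,0],0]

```text
clock: 11.42
eef_pos: [0.449, 0.363, 0.2274]
tool_rot: [0.018, 1.0, 0.002, 0.002]
ft_force: [-0.1, 1.7, -1.0]
grip_width: 0.0106
grasp_force: 58.6
```

Emit:
drive_tool:
  increments:
    - [[2,-15,0],[0,0,0],0]
    - [[2,-27,0],[0,0,0],0]
    - [[2,-27,0],[0,0,0],0]
    - [[2,-27,0],[0,0,0],0]
    - [[2,-27,0],[0,0,0],0]
    - [[2,-27,0],[0,0,0],0]
    - [[2,-15,0],[0,0,0],0]
    - [[0,0,0],[0,0,0],0]

```text
clock: 12.08
eef_pos: [0.4612, 0.1933, 0.223]
tool_rot: [0.021, 1.0, -0.001, -0.001]
ft_force: [0.3, -0.1, -1.9]
grip_width: 0.0103
grasp_force: 58.7
```

Run:
```python
from h import *
np.set_printoptions(precision=4,suppress=True)
for i in range(3):camera('top')
o=get_obs();print(o['eef_pos'],o['clock'],o['tool_rot'],o['grip_width'])
p=camera('wrist');s=camera('scene');t=camera('top')
x,y,z=o['eef_pos']
for n,q in (('w',p),('s',s),('t',t)):
    print(n,'tip',proj(q,(x,y,z-.096)),'h30',proj(q,(x,y,z-.066)),'U',proj(q,(.4665,.1477,.089)))
    for d in silhouettes('rod',q)[:2]:
        ys,xs=np.nonzero(d['region']);print(d['conf'],d['bbox'],[(yy,(xs[ys==yy].min()+xs[ys==yy].max())/2,int(np.ptp(xs[ys==yy]))) for yy in sorted(set(ys.tolist()))[::4]][:14])
zz=lambda q,u,v:cv2.resize(q['image'][v:v+100,u:u+133],(400,300),interpolation=cv2.INTER_CUBIC)
pw=proj(p,(x,y,z-.08)).astype(int);u=lambda c:(max(0,min(427,c[0]-66)),max(0,min(320,c[1]-50)))
ps=proj(s,(x,y,z-.1)).astype(int)
print(u(pw),u(ps))
a=np.hstack([zz(p,*u(pw)),zz(s,*u(ps))]);cv2.imwrite('pics/z4.png',a[:,:,::-1])
```

```text
[0.4616 0.1968 0.2235] 12.2333 [ 0.0187  0.9998 -0.0001 -0.0007] 0.010479317370515124
w tip [284.8057 211.5525] h30 [285.0626 225.6234] U [220.7075 206.2589]
0.66 [260.6, 213.5, 305.0, 378.9] [(210, np.float64(282.5), 7), (214, np.float64(282.5), 15), (218, np.float64(282.5), 17), (222, np.float64(283.0), 18), (226, np.float64(283.0), 18), (230, np.float64(282.5), 19), (234, np.float64(282.5), 21), (238, np.float64(282.5), 21), (242, np.float64(282.0), 22), (246, np.float64(281.5), 23), (250, np.float64(282.0), 22), (254, np.float64(282.0), 24), (258, np.float64(282.5), 25), (262, np.float64(282.5), 25)]
0.21 [105.6, 168.2, 344.2, 243.8] [(168, np.float64(228.5), 35), (172, np.float64(227.5), 39), (176, np.float64(228.0), 38), (180, np.float64(244.5), 5), (184, np.float64(245.0), 4), (188, np.float64(245.0), 4), (192, np.float64(245.0), 4), (196, np.float64(232.5), 29), (200, np.float64(229.5), 35), (204, np.float64(230.0), 36), (208, np.float64(227.0), 194), (212, np.float64(229.5), 209), (216, np.float64(227.5), 219), (220, np.float64(224.0), 228)]
s tip [226.5866 224.4995] h30 [225.6359 215.2825] U [249.5957 243.2223]
t tip [240.5825 236.6207] h30 [239.5033 234.9802] U [264.7252 236.0107]
(np.int64(218), np.int64(168)) (np.int64(160), np.int64(175))
```

View pics/z4.png

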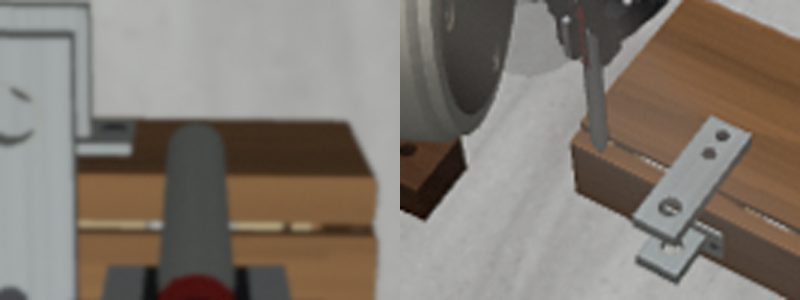

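Tip in the scene at (226,223.4), against (226.6,224.5) predicted, so the rod is held straight and on the TCP within about 1 mm. Move over the eye.

Emit:
drive_tool:
  increments:
    - [[2,-15,0],[0,0,0],0]
    - [[2,-15,0],[0,0,0],0]
    - [[1,-12,0],[0,0,0],0]
    - [[0,-7,0],[0,0,0],0]
    - [[0,0,-13],[0,0,0],0]
    - [[0,0,-12],[0,0,0],0]
    - [[0,0,0],[0,0,0],0]
    - [[0,0,0],[0,0,0],0]

```text
clock: 13.2
eef_pos: [0.4665, 0.148, 0.1989]
tool_rot: [0.018, 1.0, -0.0, -0.001]
ft_force: [0.5, -0.4, -1.7]
grip_width: 0.0106
grasp_force: 58.7
```

Run:
```python
from h import *
np.set_printoptions(precision=4,suppress=True)
for i in range(2):camera('top')
o=get_obs();print(o['eef_pos'],o['clock'],o['tool_rot'],o['grip_width'])
p=camera('wrist');s=camera('scene')
x,y,z=o['eef_pos']
for n,q in (('w',p),('s',s)):
    print(n,'tip',proj(q,(x,y,z-.096)),'U',proj(q,(.4665,.1477,.089)))
zz=lambda q,u,v:cv2.resize(q['image'][v:v+60,u:u+80],(400,300),interpolation=cv2.INTER_CUBIC)
u=lambda c:(int(c[0])-40,int(c[1])-30)
pw=u(proj(p,(x,y,z-.1)));ps=u(proj(s,(x,y,z-.1)));print(pw,ps)
cv2.imwrite('pics/z5.png',np.hstack([zz(p,*pw),zz(s,*ps)])[:,:,::-1])
```

```text
[0.4674 0.1484 0.2   ] 13.3 [0.0182 0.9998 0.0002 0.0004] 0.010554831627802668
w tip [284.7105 211.2128] U [283.5816 204.1806]
s tip [249.2988 238.5228] U [249.5957 243.2223]
(244, 179) (209, 209)
```

View pics/z5.png

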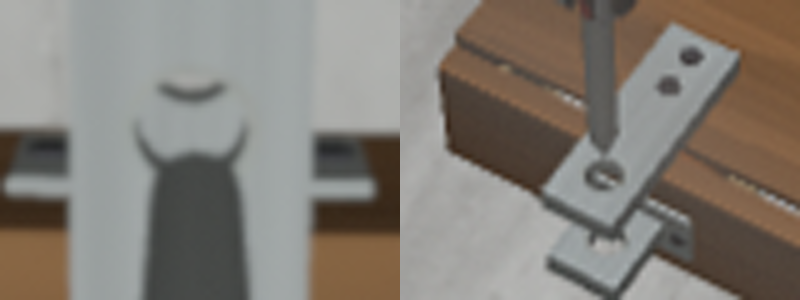

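In both views the tip hangs right over the eye (wrist: hole centre at crop x 191, rod 195, about 0.5 mm off). Thread down with a small correction.

Emit:
drive_tool:
  increments:
    - [[0,-0.5,-5],[0,0,0],0]
    - [[0,0,-5],[0,0,0],0]
    - [[0,0,-5],[0,0,0],0]
    - [[0,0,-5],[0,0,0],0]
    - [[0,0,-5],[0,0,0],0]
    - [[0,0,-5],[0,0,0],0]
    - [[0,0,0],[0,0,0],0]

```text
clock: 13.98
eef_pos: [0.4662, 0.1474, 0.1679]
tool_rot: [0.018, 1.0, -0.0, -0.001]
ft_force: [-0.2, 0.5, -0.3]
grip_width: 0.0105
grasp_force: 58.7
```

Emit:
drive_tool:
  increments:
    - [[0,0,-5],[0,0,0],0]
    - [[0,0,-5],[0,0,0],0]
    - [[0,0,-5],[0,0,0],0]
    - [[0,0,-5],[0,0,0],0]
    - [[0,0,0],[0,0,0],0]
    - [[0,0,0],[0,0,0],0]

```text
clock: 14.48
eef_pos: [0.4667, 0.1475, 0.1489]
tool_rot: [0.018, 1.0, -0.0, -0.0]
ft_force: [-0.3, -0.3, -0.8]
grip_width: 0.0102
grasp_force: 58.7
```

Emit:
drive_tool:
  increments:
    - [[0,0,-5],[0,0,0],0]
    - [[0,0,-5],[0,0,0],0]
    - [[0,0,-5],[0,0,0],0]
    - [[0,0,-5],[0,0,0],0]
    - [[0,0,0],[0,0,0],0]

```text
clock: 14.9
eef_pos: [0.4661, 0.1474, 0.1279]
tool_rot: [0.018, 1.0, -0.0, -0.001]
ft_force: [-1.0, 0.1, -0.2]
grip_width: 0.0102
grasp_force: 58.7
```

Emit:
drive_tool:
  increments:
    - [[0,0,-5],[0,0,0],0]
    - [[0,0,-5],[0,0,0],0]
    - [[0,0,-5],[0,0,0],0]
    - [[0,0,-2],[0,0,0],0]
    - [[0,0,0],[0,0,0],0]
    - [[0,0,0],[0,0,0],0]
    - [[0,0,0],[0,0,0],0]
    - [[0,0,0],[0,0,0],0]

```text
clock: 15.57
eef_pos: [0.4673, 0.1477, 0.1126]
tool_rot: [0.018, 1.0, 0.0, 0.0]
ft_force: [-0.1, 0.7, 0.4]
grip_width: 0.0105
grasp_force: 58.7
```

Run:
```python
from h import *
np.set_printoptions(precision=4,suppress=True)
o=get_obs();print(o['eef_pos'],o['clock'],o['ft_force'],o['grip_width'],o['joint_vel'])
p=camera('wrist');s=camera('scene')
x,y,z=o['eef_pos']
for q in(p,s):print(proj(q,(x,y,z-.096)),proj(q,(x,y,.03)))
zz=lambda q,u,v:cv2.resize(q['image'][v:v+75,u:u+100],(400,300),interpolation=cv2.INTER_CUBIC)
cv2.imwrite('pics/z6.png',np.hstack([zz(p,235,160),zz(s,200,205)])[:,:,::-1])
```

```text
[0.4673 0.1477 0.1126] 15.5667 [-0.147   0.7449  0.3546] 0.010457241503041913 [-0.0003 -0.0006  0.0003  0.0002 -0.0008 -0.0003]
[284.7541 211.2121] [284.8683 217.1087]
[250.7348 262.4037] [250.5631 258.9408]
```

View pics/z6.png

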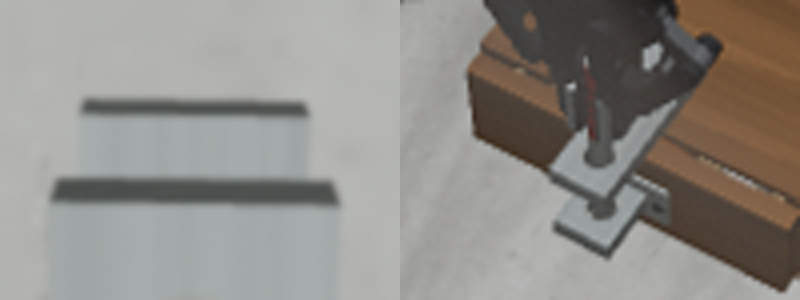

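The rod passes through both eyes, with its tip at about z = 0.016 (14 mm below the lower eye) and no contact forces. Handing in.

```bash
python3 -c "
from workcell import job_done
print(job_done())"
```

```text
the job is handed in; nothing more can be done
None
```

I pushed the drawer home against its hard stop, then threaded the rod through both eyes and handed in still gripping it, upright and still, with its tip about 14 mm below the lower eye and 16 mm above the worktop (worked out from the tool height); the arm stayed clear of the jar, tin and glass.

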